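# Start the hoist from a remote left face down

## Robot

A 6-joint arm with a two-finger parallel gripper is mounted at the origin on the work surface. World frame = base frame: x ahead of the robot, y to its left, z up, the work surface at z = 0. Lengths are in m, angles in rad, forces in N, time in s.
With the tool pointing down it reaches from about 0.2 to 0.875 m from the base axis. Payload 3.4 kg.
Tool frame: the origin (TCP) lies between the finger pads; the fingertips stand robot.tip_extent ahead of it and the grasp point (between the pads) lies 3 mm ahead of it (robot.tip_extent is the distance from the TCP to the fingertips, in m); z points along the fingers, y is the line along which they close (so a half turn about z gives the same grasp; the last joint's range is limited). The gripper opens to 94 mm and grips with 3 to 60 N. Pads are 16 mm wide; open, the fingers measure 119 mm over their backs; the gripper's body (75 mm by 177 mm) begins 78 mm behind the grasp point.
Start: joints at [-1.424, 0.276, 1.505, -0, 1.361, -0.121], TCP at [0.152, -0.555, 0.227] pointing down, gripper open.
Joint ranges: [-2.89, 2.89], [-0.75, 2.08], [0.22, 2.7], [-1.18, 4.32], [0.11, 2.71], [-2.7, 2.7]. Speed limits (rad/s): [2.57, 2.57, 3.14, 3.14, 3.14, 3.14].

## Interface

Orientations are given as a rotation vector (axis times angle).
In Python, from cell import robot gives the robot as it stands.
- The arm moves only by the tool apply_moves, never from a script. Its arguments are lists of equal length, an entry for each row: "jaw": the opening, from 0 (shut) to 1 (fully open); "travel": the shift along the world's x, y, z in units of 100 mm (1.0 is 100 mm), a list of three; "rotation": the turn, a rotation vector about the world's x, y, z in units of 6 degrees (1.0 is 6 degrees), a list of three. A call has 1 to 8 rows; each row shifts and turns the commanded pose from where the row before left it; what a row does not reach is not made up. A row lasts 1/10 s, in which the tool goes at most 50 mm and 8.59 degrees, less where a joint would pass 70% of its speed; a pose out of reach is approached as far as the arm can. A call with a number of a shift or a turn outside -1 to 1 is refused whole. A call with a gripper value outside its range is refused whole. The fingers move at their own pace and stop on an object; the grip force is fixed at half the most. Time passes only in rows, so rows that do not move let the fingers close. It gives the time, the measured TCP pose, the force, the opening and the grip force at its end, in the units of the state.
- robot.read_state(): the state, without advancing time (a new reading comes with each control period).
- robot.camera(name): name is "scene" or "top"; returns a dict with "color" (384x512x3 uint8, red, green, blue), "intrinsics" (3x3 intrinsics, pixels), "R" (3x3) and "t" (3): a world point X has camera coordinates R X + t. Camera axes: x right, y down, z forward; pixel columns grow to the right and rows downward; lengths in m; the calibration is good to about 2 mm. A picture is of the moment at which its call begins. There is no depth.
- robot.job_done(): hands the job in; it is judged then, once.
Trained networks look in a picture, given as the dict that the camera call returned (one of the last four; its "shot" number tells which), for a name from the list of things; names that differ only in an ending like _2 or _b are one class to them, and where a whole thing is asked for, a point or a joint stands for the part that bears it (a point fixed in the world has none). Each returns a list of dicts, best first, with "conf" (0 to 1); they miss things now and then, are a little off and sometimes report something else, mostly with a low value. They report only what shows in the picture. A call takes as long as a camera call. They do not tell look-alikes from the thing itself.
- robot.find_in(query, picture): "centre" ([x, y, z] in m, in the coordinates of the camera as it stood for that picture, good to about 4 mm: the middle of the surface that is visible of it).
- robot.pinpoint(query, picture): "centre" ([x, y, z] in m, in the coordinates of the camera as it stood for that picture, good to about 4 mm: a listed point, or the origin of a listed thing).
The state is a dict: "clock": time; "q": joint angles; "qd": joint speeds; "joint_efforts": joint torques, N m; "ee_pos": TCP position; "tool_rot": TCP orientation; "ft_force": force on the tool from outside, world axes, zero at the start; "torque": the same for the moment, N m; "width": finger opening in m; "gripper_force": force on a finger pad.
Only numpy, scipy, OpenCV 4.12 (cv2) and the standard library are available. Lean on these libraries where they do the work, as an engineer would, in place of code of your own. Each camera call takes 0.05 s, during which the arm holds its last target. There are 200 camera calls.

## Task

The hoist's radio remote has been left lying on its keys on the bench. Turn it over, lay it flat on the rubber mat, keys up and its whole length on the mat, without dropping it or letting it fall over, and let go of it. Then work its keys with light but complete presses, one at a time: start (the wide oblong key), then the horn (the round flat one), then hold raise (the triangle that points to the round key) down for a good second; leave the stop and lower keys and the other things on the bench alone.

Things in the scene. Friction and masses are not known exactly. Their poses are not given: they have to be found in the camera images.
- remote: hand-held radio remote of a hoist: yellow plastic bar 200 mm long (x), 60 mm wide (y), shell 40 mm thick, 330 to 450 g, plain sides to grip, centre of mass at its middle. Origin at the centre of its flat back; x towards the head end, z out of the key face. Starts face down, back 53 mm up, length within 25 degrees of world y. Keys in a row, from the head: stop, start, horn, raise, lower
- head_end (a point): middle of the head end, on the plane of the back, 100 mm from the origin along +x. Each end wears a black rubber cap, 22 mm long, 60 mm wide and 53 mm thick from the back: it stands 13 mm above the key face and 5 mm above most keys, so face down the remote rests on its two caps. The end faces are flat and square (60 x 53 mm): it can stand on either end
- tail_end (a point): the same at the tail end, 100 mm along the remote's -x
- start_key: start key, a wide oblong bar 14 mm long (remote's x) and 36 mm wide (y), 30 mm from the remote's middle towards the head; its top is 48 mm above the back and 8 mm above the face; body origin at the centre of its top, axes as the remote's
- horn_key: horn key, round with a flat top, 18 mm across, 2 mm from the remote's middle towards the tail, top 48 mm above the back; body origin at the centre of its top, axes as the remote's
- raise_key: raise key, a triangle about 20 mm long that points to the head end, 34 mm from the remote's middle towards the tail, top 48 mm above the back; body origin at the centre of its top, axes as the remote's
- lower_key: lower key, a like triangle that points to the tail end, 64 mm from the remote's middle towards the tail, top 48 mm above the back; body origin at the centre of its top, axes as the remote's
- stop_key: stop key, a low round mushroom 23 mm across, 62 mm from the remote's middle towards the head, top 51 mm above the back; body origin at the centre of its top, axes as the remote's
- mat: black rubber mat fixed to the bench, 200 mm (its x) by 280 mm (its y), 4 mm thick; origin at the centre of its underside, z up
- hammer: bystander: hammer lying on the bench, 280 mm long
- paint_tin: bystander: closed paint tin standing, 100 mm across, 90 mm high; origin at its underside
- screwdriver: bystander: screwdriver lying on the bench, 200 mm long
- start_travel (a joint): how far the start key is pushed in, m: 0 up, 0.006 fully down; it switches at 0.0035; a spring key that takes 1.8 N to start moving, 3.9 N to switch and 5.4 N fully down, and comes up by itself
- horn_travel (a joint): how far the horn key is pushed in, m: 0 up, 0.006 fully down; it switches at 0.0035; a spring key that takes 1.8 N to start moving, 3.9 N to switch and 5.4 N fully down, and comes up by itself
- raise_travel (a joint): how far the raise key is pushed in, m: 0 up, 0.006 fully down; it switches at 0.0035; a spring key that takes 1.8 N to start moving, 3.9 N to switch and 5.4 N fully down, and comes up by itself
- lower_travel (a joint): how far the lower key is pushed in, m: 0 up, 0.006 fully down; it switches at 0.0035; a spring key that takes 1.8 N to start moving, 3.9 N to switch and 5.4 N fully down, and comes up by itself
- stop_travel (a joint): how far the stop key is pushed in, m: 0 up, 0.006 fully down; it switches at 0.0035; a spring key that takes 1.8 N to start moving, 3.9 N to switch and 5.4 N fully down, and comes up by itself
Things that resemble listed ones, but are neither listed nor needed, are in the scene too. Of the things that look like the remote, take the one that is nearest to the robot's base at the start.

How it is judged:
On the way, in this order (a step that is already met when the one before it is completed fails the run):
1. The remote lies flat on the mat, keys up, its whole length on the mat, let go and at rest, no key down (angle between remote's own z axis and vertical below 0.1 rad and z of remote in the frame of mat between 0.002 and 0.008 m and linear speed of remote below 0.02 m/s and x of head_end in the frame of mat between -0.1 and 0.1 m and y of head_end in the frame of mat between -0.14 and 0.14 m and x of tail_end in the frame of mat between -0.1 and 0.1 m and y of tail_end in the frame of mat between -0.14 and 0.14 m and value of joint each of stop_travel, start_travel, horn_travel, raise_travel, lower_travel below 0.0015 m and contact force between the fingers and remote below 0.5 N), for 0.2 s.
2. The start key is pressed in (3.5 mm or more), and no other key (value of joint start_travel above 0.0035 m and value of joint each of stop_travel, horn_travel, raise_travel, lower_travel below 0.0015 m), for 0.1 s.
3. Then the horn key is pressed in (3.5 mm or more), and no other key (value of joint horn_travel above 0.0035 m and value of joint each of stop_travel, start_travel, raise_travel, lower_travel below 0.0015 m), for 0.1 s.
4. Then the raise key is held in (3.5 mm or more) for 0.9 s, and no other key (value of joint raise_travel above 0.0035 m and value of joint each of stop_travel, start_travel, horn_travel, lower_travel below 0.0015 m), for 0.9 s.
At the end, for the whole second after the job is handed in: The remote lies at rest, flat on its back on the mat (within 0.1 rad, origin 2 to 8 mm above the mat's underside), both its ends within the mat's 200 x 280 mm outline, and all five keys are up (less than 1.5 mm in) (angle between remote's own z axis and vertical below 0.1 rad and z of remote in the frame of mat between 0.002 and 0.008 m and linear speed of remote below 0.02 m/s and x of head_end in the frame of mat between -0.1 and 0.1 m and y of head_end in the frame of mat between -0.14 and 0.14 m and x of tail_end in the frame of mat between -0.1 and 0.1 m and y of tail_end in the frame of mat between -0.14 and 0.14 m and value of joint each of stop_travel, start_travel, horn_travel, raise_travel, lower_travel below 0.0015 m); the robot touches nothing.
It fails at once if The stop or lower key is pressed (more than 2.5 mm) (value of joint any of stop_travel, lower_travel above 0.0025 m).
It fails at once if Two of the start, horn and raise keys are pressed at once (both more than 2.5 mm) (value of joint each of start_travel, horn_travel above 0.0025 m or value of joint each of horn_travel, raise_travel above 0.0025 m or value of joint each of start_travel, raise_travel above 0.0025 m).
It fails at once if A key takes more than 25 N (contact force between any of start_key, horn_key, raise_key, stop_key, lower_key and anything else above 25 N).
It fails at once if The remote is dropped or falls over (moves at more than 0.5 m/s with no finger on it) (linear speed of remote above 0.5 m/s and contact force between the fingers and remote below 0.2 N).
It fails at once if The hammer, paint tin or screwdriver is moved more than 30 mm (distance of any of hammer, paint_tin, screwdriver from where it was at the start of the episode above 0.03 m).
It also fails if it takes over 72 s, if anything falls off the work surface, if the arm or the gripper's body presses on something with over 40 N, if the wrist force passes 120 N, or if a joint passes its speed limit or range.

## Working session

There is one attempt and no reset: what is moved stays moved. The work goes in short steps, Python scripts to look and compute and a tool call to move; the robot and the scene stay as the last step left them, time stands still between calls to the robot, and variables do not carry over. Pictures are saved under pics/ and viewed, at most 10 in all, crops included, and the job is handed in when it is done.

Besides the shell and the picture viewer there is one more tool, called after "Call:" as a command line: name --argument value ..., lists and objects as JSON in quotes. apply_moves: Moves the arm, as the interface text tells. Its arguments: {"type":"object","properties":{"jaw":{"type":"array"},"travel":{"type":"array"},"rotation":{"type":"array"}},"required":["jaw","travel","rotation"]}

```bash
ls; mkdir -p pics; cat > h.py <<'E'
import numpy as np, cv2
from cell import robot
def cams(): return {n:robot.camera(n) for n in ("scene","top")}
def w(p,c): return np.array(p["R"]).T@(np.array(c)-np.array(p["t"]))
def px(p,X):
    u=np.array(p["intrinsics"])@(np.array(p["R"])@np.array(X)+np.array(p["t"])); return u[:2]/u[2]
def save(p,f,crop=None,s=1):
    im=p["color"][:,:,::-1]
    if crop: x0,y0,x1,y1=crop; im=im[y0:y1,x0:x1]
    cv2.imwrite("pics/"+f,cv2.resize(im,None,fx=s,fy=s,interpolation=cv2.INTER_CUBIC))
E
python3 - <<'E'
from h import *
np.set_printoptions(precision=3,suppress=True)
c=cams()
im=np.vstack([c["scene"]["color"],c["top"]["color"]])
for n,p in c.items():
    save(p,n+"0.png")
    print(n,"cam at",-np.array(p["R"]).T@np.array(p["t"]))
    for q in ["remote","head_end","tail_end","mat","hammer","paint_tin","screwdriver","start_key"]:
        for f in ("find_in","pinpoint"):
            for d in getattr(robot,f)(q,p)[:4]:
                X=w(p,d["centre"]); print(q,f,round(d["conf"],2),X,px(p,X).round())
s=robot.read_state(); print(s); print(robot.tip_extent)
E
```

```text
pics
scene cam at [1.107 0.409 1.077]
remote find_in 0.75 [0.496 0.198 0.052] [345. 185.]
remote find_in 0.56 [0.597 0.438 0.051] [410. 271.]
remote pinpoint 0.91 [0.58  0.44  0.052] [414. 266.]
remote pinpoint 0.59 [0.486 0.187 0.053] [343. 180.]
remote pinpoint 0.48 [0.514 0.286 0.052] [371. 209.]
head_end find_in 0.75 [0.496 0.195 0.051] [344. 184.]
head_end find_in 0.56 [0.594 0.434 0.055] [409. 268.]
head_end pinpoint 0.71 [0.493 0.483 0.054] [449. 248.]
head_end pinpoint 0.6 [0.514 0.285 0.051] [371. 209.]
tail_end find_in 0.74 [0.496 0.196 0.052] [344. 184.]
tail_end find_in 0.61 [0.594 0.44  0.049] [411. 271.]
tail_end pinpoint 0.93 [0.672 0.397 0.051] [377. 285.]
tail_end pinpoint 0.62 [0.454 0.093 0.055] [320. 152.]
mat find_in 0.66 [ 0.568 -0.177  0.006] [215. 140.]
mat pinpoint 0.58 [ 0.561 -0.186  0.002] [214. 138.]
hammer find_in 0.83 [0.786 0.085 0.025] [237. 247.]
hammer pinpoint 0.86 [0.783 0.037 0.004] [224. 239.]
paint_tin find_in 0.65 [ 0.68  -0.366  0.084] [132. 114.]
paint_tin pinpoint 0.72 [ 0.668 -0.39   0.001] [136. 126.]
screwdriver find_in 0.64 [0.721 0.29 
[... 1070 characters left out ...]
 [384. 185.]
paint_tin find_in 0.68 [ 0.557 -0.182  0.003] [318. 221.]
paint_tin pinpoint 0.61 [ 0.675 -0.388  0.003] [379. 187.]
screwdriver find_in 0.5 [0.722 0.287 0.02 ] [178. 169.]
screwdriver pinpoint 0.62 [ 0.722  0.329 -0.007] [167. 171.]
{'clock': 1.7, 'q': array([-1.424,  0.276,  1.505, -0.   ,  1.361, -0.121]), 'qd': array([ 0.001,  0.001, -0.   , -0.001, -0.   , -0.001]), 'joint_efforts': array([  0.001, -40.445, -23.749,   0.07 ,   0.025,  -0.   ]), 'ee_pos': array([ 0.152, -0.555,  0.227]), 'tool_rot': array([ 3.113,  0.419, -0.   ]), 'ft_force': array([ 0.001,  0.642, -0.715]), 'torque': array([-0.031, -0.015, -0.025]), 'gripper_force': 0.0, 'width': 0.09426772374029714}
0.022
```

View pics/scene0.png

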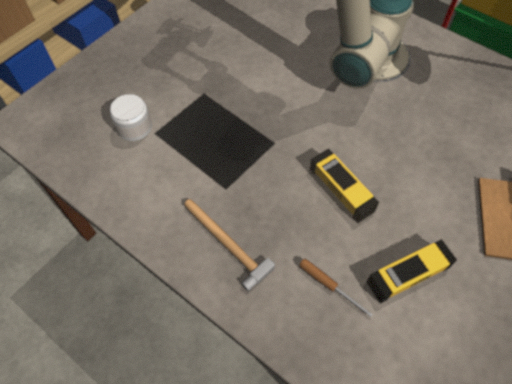

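View pics/top0.png

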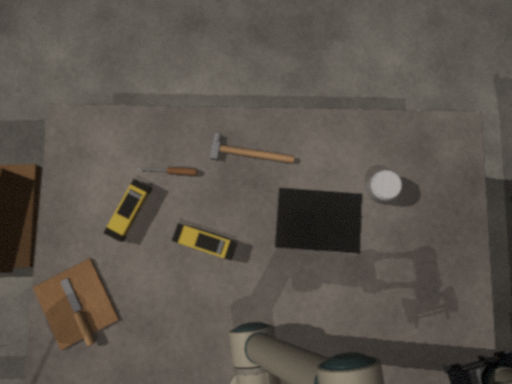

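```bash
python3 - <<'E'
from h import *
p=robot.camera("scene"); save(p,"cropA.png",(290,130,400,240),5)
print([a for a in dir(robot) if a[0]!='_'])
for n in ("head_end","tail_end"): print(n,px(p,[0.5125,.286,.053] if n[0]=='h' else [.453,.098,.053]))
# mat corners from top image: dark region
t=robot.camera("top"); g=t["color"].max(2); m=np.zeros_like(g); m[180:262,265:372]=(g[180:262,265:372]<32)
m=cv2.morphologyEx(m,cv2.MORPH_OPEN,np.ones((5,5)))
c=max(cv2.findContours(m,0,2)[0],key=cv2.contourArea); b=cv2.boxPoints(cv2.minAreaRect(c)); print(b)
K=np.array(t["intrinsics"]);R=np.array(t["R"]);o=-R.T@np.array(t["t"])
for u in b:
    d=R.T@np.linalg.inv(K)@[*u,1]; print((o+d*(.004-o[2])/d[2]).round(3))
E
```

```text
['Unreachable', 'camera', 'find_in', 'job_done', 'pinpoint', 'read_state', 'tip_extent']
head_end [371.41355135 208.29681609]
tail_end [321.48424648 153.50217117]
[[287. 205.]
 [332. 205.]
 [332. 248.]
 [287. 248.]]
[ 0.61  -0.079  0.004]
[ 0.612 -0.229  0.004]
[ 0.47  -0.227  0.004]
[ 0.468 -0.079  0.004]
```

View pics/cropA.png

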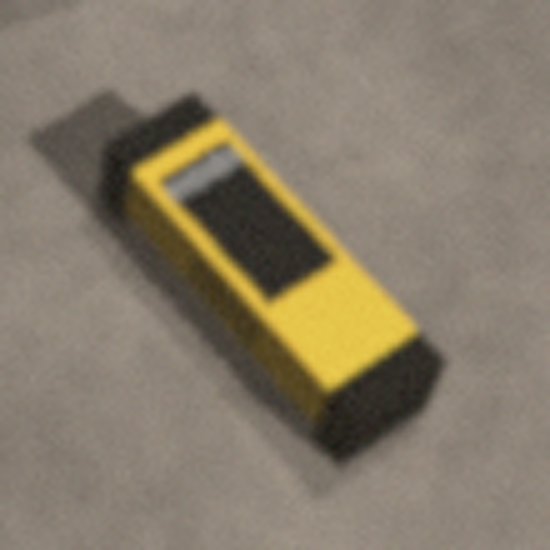

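Candidates: A at scene (344,184) / top (203,242), 0.52 m from the base, and B at scene (412,268) / top (126,210), 0.73 m away. I choose A. The crop shows it back up on its caps, tail upper left and head lower right, within 25° of y.

Call:
apply_moves --jaw '[1, 1, 1, 1, 1, 1, 1, 1]' --travel '[[0.2, 0.44, 0], [0.2, 0.44, 0], [0.2, 0.44, 0], [0.2, 0.44, 0], [0.2, 0.44, 0], [0.2, 0.44, 0], [0.2, 0.44, 0], [0.2, 0.44, 0]]' --rotation '[[0, 0, 0.6], [0, 0, 0.6], [0, 0, 0.6], [0, 0, 0.6], [0, 0, 0.6], [0, 0, 0.6], [0, 0, 0.6], [0, 0, 0.6]]'

```text
clock: 2.6
ee_pos: [0.3126, -0.2008, 0.2278]
tool_rot: [2.909, 1.183, 0.001]
ft_force: [1.2, 0.3, 0.5]
width: 0.094
gripper_force: 0.0
```

Call:
apply_moves --jaw '[1, 1, 1, 1, 1, 1, 1, 1]' --travel '[[0.2, 0.44, 0], [0.2, 0.44, 0], [0.2, 0.44, 0], [0.2, 0.44, 0], [0.2, 0.44, 0], [0.2, 0.44, 0], [0.2, 0.44, 0], [0.2, 0.44, 0]]' --rotation '[[0, 0, 0.6], [0, 0, 0.6], [0, 0, 0.6], [0, 0, 0.6], [0, 0, 0.6], [0, 0, 0.6], [0, 0, 0.6], [0, 0, 0.6]]'

```text
clock: 3.4
ee_pos: [0.4727, 0.1516, 0.2277]
tool_rot: [2.523, 1.871, 0.001]
ft_force: [1.1, -1.0, 0.4]
width: 0.0938
gripper_force: 0.0
```

Call:
apply_moves --jaw '[1, 1, 1]' --travel '[[0.1, 0.43, -0.3], [0, 0, -0.3], [0, 0, 0]]' --rotation '[[0, 0, 0], [0, 0, 0], [0, 0, 0]]'

```text
clock: 3.7
ee_pos: [0.4786, 0.1902, 0.1657]
tool_rot: [-2.521, -1.869, 0.013]
ft_force: [-0.3, -0.6, -0.2]
width: 0.0939
gripper_force: 0.0
```

```bash
python3 - <<'E'
from h import *
s=robot.read_state(); print(s["clock"],s["q"].round(3),s["ee_pos"].round(4),s["tool_rot"].round(3))
for n in ("scene","top"):
    p=robot.camera(n)
    for q in ["head_end","tail_end","remote"]:
        for d in robot.pinpoint(q,p)[:3]: print(n,q,round(d["conf"],2),w(p,d["centre"]).round(3))
E
```

```text
3.7 [ 0.243  0.235  1.724 -0.     1.192  0.539] [0.4786 0.1902 0.1657] [-2.521 -1.869  0.013]
scene head_end 0.9 [0.493 0.482 0.052]
scene head_end 0.78 [0.513 0.285 0.054]
scene head_end 0.26 [0.486 0.194 0.053]
scene tail_end 0.93 [0.673 0.398 0.051]
scene tail_end 0.8 [0.45  0.094 0.055]
scene tail_end 0.72 [0.512 0.289 0.055]
scene remote 0.94 [0.581 0.441 0.054]
scene remote 0.74 [0.483 0.191 0.054]
top head_end 0.83 [0.495 0.493 0.058]
top tail_end 0.86 [0.672 0.395 0.052]
top remote 0.8 [0.484 0.196 0.052]
top remote 0.58 [0.579 0.447 0.055]
```

Call:
apply_moves --jaw '[1, 1, 1, 1, 1, 0, 0, 0]' --travel '[[0.05, 0.02, -0.4], [0, 0, -0.4], [0, 0, -0.3], [0, 0, -0.2], [0, 0, 0], [0, 0, 0], [0, 0, 0], [0, 0, 0]]' --rotation '[[0, 0, 0], [0, 0, 0], [0, 0, 0], [0, 0, 0], [0, 0, 0], [0, 0, 0], [0, 0, 0], [0, 0, 0]]'

```text
clock: 4.9
ee_pos: [0.4877, 0.192, 0.0409]
tool_rot: [2.525, 1.867, 0.005]
ft_force: [0.2, -0.2, 0.0]
width: 0.0732
gripper_force: 0.0
```

Call:
apply_moves --jaw '[0, 0, 0, 0]' --travel '[[0, 0, 0], [0, 0, 0], [0, 0, 0], [0, 0, 0]]' --rotation '[[0, 0, 0], [0, 0, 0], [0, 0, 0], [0, 0, 0]]'

```text
clock: 5.3
ee_pos: [0.4847, 0.1922, 0.0401]
tool_rot: [-2.525, -1.865, 0.003]
ft_force: [-4.6, 1.6, 6.2]
width: 0.0596
gripper_force: 30.0
```

Call:
apply_moves --jaw '[0, 0, 0, 0, 0, 0, 0]' --travel '[[0, 0, 0.2], [0, 0, 0.2], [0, 0, 0], [0, 0, 0], [0, 0, 0], [0, 0, 0], [0, 0, 0]]' --rotation '[[0, 0, 0], [0, 0, -1], [0, 0, -1], [0, 0, -1], [0, 0, -1], [0, 0, -1], [0, 0, -1]]'

```text
clock: 6.0
ee_pos: [0.4862, 0.1915, 0.0791]
tool_rot: [2.981, 0.989, -0.001]
ft_force: [0.1, -0.2, -3.7]
width: 0.0598
gripper_force: 30.0
```

Call:
apply_moves --jaw '[0, 0, 0, 0, 0]' --travel '[[0, 0, 0], [0, 0, 0], [0, 0, 0], [0, 0, 0], [0, 0, 0]]' --rotation '[[0, 0, -1], [0, 0, -1], [0, 0, -1], [0, 0, -0.8], [0, 0, 0]]'

```text
clock: 6.5
ee_pos: [0.4862, 0.1916, 0.0791]
tool_rot: [3.117, 0.387, -0.001]
ft_force: [0.1, 0.5, -3.9]
width: 0.0597
gripper_force: 30.0
```

```bash
python3 - <<'E'
from h import *
from scipy.optimize import least_squares
s=robot.read_state(); print(s)
D=[([-1.424,0.276,1.505,0,1.361],[.152,-.555,.227]),([.243,.235,1.724,0,1.192],[.4786,.1902,.1657]),(s["q"],s["ee_pos"])]
def res(v):
    a,l1,l2,h,d=v; o=[]
    for q,X in D:
        r=a+l1*np.sin(q[1])+l2*np.sin(q[1]+q[2]); z=h+l1*np.cos(q[1])+l2*np.cos(q[1]+q[2])
        c,sn=np.cos(q[0]),np.sin(q[0])
        o+=[r*c-d*sn-X[0],r*sn+d*c-X[1],z-X[2]]
    return o
r=least_squares(res,[0,.4,.4,.1,.07]); print(r.x,r.cost)
E
```

```text
{'clock': 6.5, 'q': array([ 2.42415716e-01,  3.27905096e-01,  1.83618225e+00, -4.93256234e-04,
        9.77947450e-01,  1.56617562e+00]), 'qd': array([-0.00021254, -0.00055412, -0.00145167, -0.00041535,  0.00174545,
       -0.0622839 ]), 'joint_efforts': array([-1.81784970e-02, -4.05056441e+01, -2.00272125e+01,  1.43611949e-02,
       -6.42735721e-02,  3.92155359e-01]), 'ee_pos': array([0.48623643, 0.19157096, 0.07910222]), 'tool_rot': array([ 3.11714934e+00,  3.87431112e-01, -6.13306783e-04]), 'ft_force': array([ 0.14119709,  0.52830685, -3.92407652]), 'torque': array([-0.02292934, -0.01242337,  0.04226726]), 'gripper_force': 29.98668909072876, 'width': 0.05971651404270148}
[ 0.01141583  0.51415802  0.41713755 -0.17717673  0.06929609] 0.00011524772418882531
```

Call:
apply_moves --jaw '[0, 0, 0, 0, 0, 0, 0, 0]' --travel '[[0, 0, 0.3], [0, 0, 0.3], [-0.2, -0.05, 0.1], [-0.2, -0.05, 0], [-0.2, -0.05, 0], [0, 0, 0], [0, 0, 0], [0, 0, 0]]' --rotation '[[0, 0, 0], [0, 0, 0], [-0.24, 0.97, 0], [-0.24, 0.97, 0], [-0.24, 0.97, 0], [-0.24, 0.97, 0], [-0.24, 0.97, 0], [0, 0, 0]]'

```text
clock: 7.3
ee_pos: [0.429, 0.177, 0.1466]
tool_rot: [2.954, 0.369, -0.792]
ft_force: [0.5, 0.3, -4.2]
width: 0.0601
gripper_force: 30.0
```

```bash
cat >> h.py <<'E'
from scipy.spatial.transform import Rotation as Ro
def st():
    s=robot.read_state(); M=Ro.from_rotvec(s["tool_rot"]).as_matrix()
    print(round(s["clock"],2),"q",s["q"].round(3),"p",s["ee_pos"].round(4),"x",M[:,0].round(3),"y",M[:,1].round(3),"z",M[:,2].round(3),"f",s["ft_force"].round(1),"w",round(s["width"],4))
E
python3 -c "from h import *; st()"
```

```text
7.3 q [ 2.420e-01  4.720e-01  1.533e+00 -1.000e-03  1.660e+00  1.564e+00] p [0.429  0.177  0.1466] x [ 0.839  0.213 -0.5  ] y [ 0.245 -0.97  -0.003] z [-0.485 -0.12  -0.866] f [ 0.5  0.3 -4.2] w 0.0601
```

Call:
apply_moves --jaw '[0, 0, 0, 0, 0, 0, 0]' --travel '[[0, 0, 0], [0, 0, 0], [0, 0, 0], [0, 0, 0], [0, 0, 0], [0, 0, 0], [0, 0, 0]]' --rotation '[[-0.24, 0.97, 0], [-0.24, 0.97, 0], [-0.24, 0.97, 0], [-0.24, 0.97, 0], [-0.24, 0.97, 0], [-0.24, 0.97, 0], [0, 0, 0]]'

```text
clock: 8.0
ee_pos: [0.4268, 0.1767, 0.1455]
tool_rot: [2.513, 0.313, -1.632]
ft_force: [-0.3, -0.3, -4.6]
width: 0.0595
gripper_force: 30.0
```

```bash
python3 -c "from h import *; st()"
```

```text
8.0 q [ 2.420e-01  8.260e-01  1.285e+00 -1.000e-03  2.183e+00  1.565e+00] p [0.4268 0.1767 0.1455] x [ 0.394  0.103 -0.913] y [ 0.242 -0.97  -0.005] z [-0.887 -0.22  -0.407] f [-0.3 -0.3 -4.6] w 0.0595
```

Call:
apply_moves --jaw '[0, 0, 0, 0, 0, 0]' --travel '[[0, 0, 0], [0, 0, 0], [0, 0, 0], [0, 0, 0], [0, 0, 0], [0, 0, 0]]' --rotation '[[-0.24, 0.97, 0], [-0.24, 0.97, 0], [-0.24, 0.97, 0], [-0.24, 0.97, 0], [0, 0, 0], [0, 0, 0]]'

```text
clock: 8.6
ee_pos: [0.4264, 0.1767, 0.1496]
tool_rot: [2.101, 0.261, -2.089]
ft_force: [0.2, 0.4, -3.1]
width: 0.0598
gripper_force: 30.0
```

```bash
python3 - <<'E'
from h import *; st()
p=robot.camera("scene"); save(p,"stand.png",(256,80,512,272),3)
for n in ("scene","top"):
    p=robot.camera(n)
    for q in ["head_end","tail_end","remote"]:
        for d in robot.pinpoint(q,p)[:3]: print(n,q,round(d["conf"],2),w(p,d["centre"]).round(3))
st()
E
```

```text
8.6 q [ 2.420e-01  1.022e+00  1.235e+00 -1.000e-03  2.449e+00  1.566e+00] p [0.4264 0.1767 0.1496] x [ 0.005  0.006 -1.   ] y [ 0.24  -0.971 -0.005] z [-0.971 -0.24  -0.006] f [ 0.2  0.4 -3.1] w 0.0598
scene head_end 0.78 [0.494 0.484 0.05 ]
scene tail_end 0.55 [0.669 0.396 0.051]
scene remote 0.73 [0.58  0.439 0.053]
top head_end 0.93 [0.441 0.183 0.053]
top tail_end 0.64 [0.671 0.396 0.051]
top tail_end 0.56 [0.443 0.185 0.252]
top remote 0.97 [0.581 0.448 0.055]
top remote 0.81 [0.441 0.183 0.155]
9.05 q [ 2.420e-01  1.023e+00  1.235e+00 -1.000e-03  2.452e+00  1.566e+00] p [0.4265 0.1767 0.1498] x [ 0.002  0.005 -1.   ] y [ 0.24  -0.971 -0.004] z [-0.971 -0.24  -0.003] f [-0.3  0.2 -3.2] w 0.0599
```

View pics/stand.png

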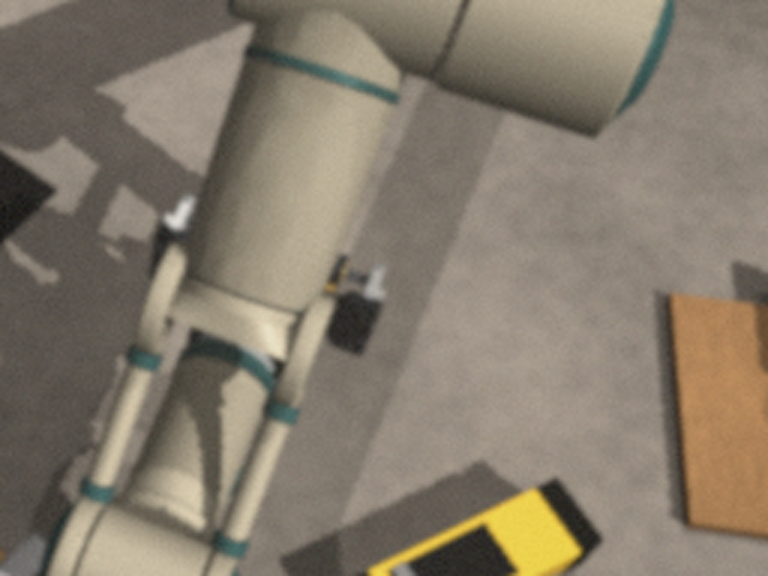

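Call:
apply_moves --jaw '[0, 0, 0, 0, 0]' --travel '[[0, 0, -0.2], [0, 0, -0.2], [0, 0, -0.04], [0, 0, 0], [0, 0, 0]]' --rotation '[[0, 0, 0], [0, 0, 0], [0, 0, 0], [0, 0, 0], [0, 0, 0]]'

```text
clock: 9.55
ee_pos: [0.4265, 0.1767, 0.1052]
tool_rot: [2.093, 0.26, -2.096]
ft_force: [-0.4, -0.1, -4.1]
width: 0.0598
gripper_force: 30.0
```

Call:
apply_moves --jaw '[0, 0, 0]' --travel '[[0, 0, -0.03], [0, 0, 0], [0, 0, 0]]' --rotation '[[0, 0, 0], [0, 0, 0], [0, 0, 0]]'

```text
clock: 9.85
ee_pos: [0.4266, 0.1768, 0.1027]
tool_rot: [2.096, 0.26, -2.093]
ft_force: [0.5, -0.6, -3.2]
width: 0.0601
gripper_force: 30.0
```

Call:
apply_moves --jaw '[0, 0, 0]' --travel '[[0, 0, -0.03], [0, 0, 0], [0, 0, 0]]' --rotation '[[0, 0, 0], [0, 0, 0], [0, 0, 0]]'

```text
clock: 10.15
ee_pos: [0.4265, 0.1767, 0.0994]
tool_rot: [2.095, 0.26, -2.094]
ft_force: [0.1, 0.8, -3.8]
width: 0.0599
gripper_force: 30.0
```

Call:
apply_moves --jaw '[0, 0, 0]' --travel '[[0, 0, -0.02], [0, 0, 0], [0, 0, 0]]' --rotation '[[0, 0, 0], [0, 0, 0], [0, 0, 0]]'

```text
clock: 10.45
ee_pos: [0.4265, 0.1768, 0.0973]
tool_rot: [2.095, 0.26, -2.094]
ft_force: [0.7, 0.3, -4.4]
width: 0.0602
gripper_force: 30.0
```

Call:
apply_moves --jaw '[0, 0, 0]' --travel '[[0, 0, -0.02], [0, 0, 0], [0, 0, 0]]' --rotation '[[0, 0, 0], [0, 0, 0], [0, 0, 0]]'

```text
clock: 10.75
ee_pos: [0.4266, 0.1768, 0.0967]
tool_rot: [2.093, 0.26, -2.096]
ft_force: [2.7, 1.3, 1.7]
width: 0.06
gripper_force: 30.0
```

Call:
apply_moves --jaw '[0, 0, 0]' --travel '[[0, 0, -0.01], [0, 0, 0], [0, 0, 0]]' --rotation '[[0, 0, 0], [0, 0, 0], [0, 0, 0]]'

```text
clock: 11.05
ee_pos: [0.4266, 0.1769, 0.0967]
tool_rot: [2.091, 0.259, -2.097]
ft_force: [2.9, 1.5, 6.1]
width: 0.0599
gripper_force: 30.0
```

Call:
apply_moves --jaw '[0.7, 0.8, 1, 1, 1, 1]' --travel '[[0, 0, 0], [0, 0, 0], [0, 0, 0], [0, 0, 0], [0, 0, 0], [0, 0, 0]]' --rotation '[[0, 0, 0], [0, 0, 0], [0, 0, 0], [0, 0, 0], [0, 0, 0], [0, 0, 0]]'

```text
clock: 11.65
ee_pos: [0.4265, 0.1767, 0.0943]
tool_rot: [2.095, 0.26, -2.094]
ft_force: [-0.7, -0.3, -0.3]
width: 0.0943
gripper_force: 0.0
```

```bash
python3 - <<'E'
from h import *; st()
for n in ("top","top"):
    p=robot.camera(n)
    for q in ["head_end","tail_end","remote"]:
        for d in robot.pinpoint(q,p)[:3]: print(n,q,round(d["conf"],2),w(p,d["centre"]).round(3))
E
```

```text
11.65 q [ 2.420e-01  1.092e+00  1.232e+00 -1.000e-03  2.387e+00  1.566e+00] p [0.4265 0.1767 0.0943] x [ 0.     0.004 -1.   ] y [ 0.24  -0.971 -0.004] z [-0.971 -0.24  -0.001] f [-0.7 -0.3 -0.3] w 0.0943
top head_end 0.92 [0.492 0.49  0.055]
top head_end 0.88 [ 0.439  0.18  -0.003]
top tail_end 0.85 [0.441 0.186 0.203]
top remote 0.96 [0.58  0.446 0.056]
top remote 0.67 [0.441 0.186 0.096]
top head_end 0.71 [0.492 0.486 0.058]
top head_end 0.57 [ 0.44   0.177 -0.003]
top tail_end 0.69 [0.672 0.398 0.052]
top tail_end 0.66 [0.439 0.185 0.2  ]
top tail_end 0.54 [0.785 0.04  0.001]
top remote 0.88 [0.581 0.445 0.055]
top remote 0.65 [0.443 0.186 0.1  ]
```

Call:
apply_moves --jaw '[1, 1, 1, 1]' --travel '[[0.1, 0.025, 0], [0.2, 0.05, 0], [0.3, 0.075, 0], [0, 0, 0]]' --rotation '[[0, 0, 0], [0, 0, 0], [0, 0, 0], [0, 0, 0]]'

```text
clock: 12.45
ee_pos: [0.4883, 0.192, 0.0935]
tool_rot: [2.099, 0.26, -2.09]
ft_force: [-0.7, 0.1, -1.2]
width: 0.0938
gripper_force: 0.0
```

Call:
apply_moves --jaw '[1, 1, 1, 1, 1, 1, 1, 1]' --travel '[[0, 0, 0.25], [0, 0, 0.25], [0, 0, 0.25], [0, 0, 0.25], [0, 0, 0.25], [0, 0, 0.25], [0, 0, 0.25], [0, 0, 0.25]]' --rotation '[[0, 0, 0], [0.24, -0.97, 0], [0.24, -0.97, 0], [0.24, -0.97, 0], [0.24, -0.97, 0], [0.24, -0.97, 0], [0.24, -0.97, 0], [0.24, -0.97, 0]]'

```text
clock: 13.25
ee_pos: [0.4846, 0.1913, 0.2976]
tool_rot: [2.767, 0.343, -1.225]
ft_force: [-0.3, 0.3, -0.0]
width: 0.0935
gripper_force: 0.0
```

```bash
python3 -c "from h import *; st()"
```

```text
13.25 q [ 0.243  0.638  1.022 -0.     2.315  1.566] p [0.4846 0.1913 0.2976] x [ 0.652  0.166 -0.74 ] y [ 0.243 -0.97  -0.003] z [-0.718 -0.178 -0.673] f [-0.3  0.3 -0. ] w 0.0935
```

Call:
apply_moves --jaw '[1, 1, 1, 1, 1, 1, 1, 1]' --travel '[[-0.15, -0.035, 0], [-0.15, -0.035, 0], [-0.15, -0.035, 0], [-0.15, -0.035, 0], [-0.15, -0.035, 0], [-0.15, -0.035, 0], [-0.15, -0.035, 0], [-0.15, -0.035, 0]]' --rotation '[[0.24, -0.97, 0], [0.24, -0.97, 0], [0.24, -0.97, 0], [0.24, -0.97, 0], [0.24, -0.97, 0], [0.24, -0.97, 0], [0.24, -0.97, 0], [0.24, -0.97, 0]]'

```text
clock: 14.05
ee_pos: [0.3632, 0.163, 0.2951]
tool_rot: [-3.117, -0.387, -0.006]
ft_force: [0.7, -0.3, -0.1]
width: 0.0941
gripper_force: 0.0
```

Call:
apply_moves --jaw '[1, 1, 1, 1, 1, 1]' --travel '[[0, 0, 0], [0, 0, 0], [0, 0, 0], [0, 0, 0], [0, 0, 0], [0, 0, 0]]' --rotation '[[0.24, -0.97, 0], [0.24, -0.97, 0], [0.24, -0.97, 0], [0.24, -0.97, 0], [0.19, -0.78, 0], [0, 0, 0]]'

```text
clock: 14.65
ee_pos: [0.3608, 0.1625, 0.2924]
tool_rot: [-2.966, -0.369, -0.758]
ft_force: [-0.5, 0.3, -0.2]
width: 0.0939
gripper_force: 0.0
```

```bash
python3 - <<'E'
from h import *; st()
p=robot.camera("scene"); save(p,"pre2.png",(256,80,448,224),4)
for n in ("scene","top"):
    p=robot.camera(n)
    for q in ["head_end","tail_end","remote","start_key","horn_key","raise_key"]:
        for d in robot.pinpoint(q,p)[:3]: print(n,q,round(d["conf"],2),w(p,d["centre"]).round(3))
E
```

```text
14.65 q [ 0.251 -0.315  2.029 -0.005  0.927  1.576] p [0.3608 0.1625 0.2924] x [0.851 0.216 0.479] y [ 0.244 -0.97   0.002] z [ 0.465  0.115 -0.878] f [-0.5  0.3 -0.2] w 0.0939
scene head_end 0.89 [ 0.443  0.176 -0.002]
scene head_end 0.84 [0.493 0.485 0.054]
scene head_end 0.41 [0.784 0.035 0.003]
scene tail_end 0.89 [0.67  0.393 0.047]
scene tail_end 0.57 [0.439 0.178 0.2  ]
scene remote 0.88 [0.443 0.181 0.099]
scene remote 0.55 [0.581 0.441 0.051]
top head_end 0.82 [0.44  0.18  0.001]
top head_end 0.58 [0.494 0.49  0.056]
top tail_end 0.73 [0.443 0.184 0.202]
top tail_end 0.67 [0.674 0.399 0.052]
top remote 0.94 [0.444 0.184 0.1  ]
top remote 0.87 [0.581 0.449 0.054]
top remote 0.25 [0.783 0.04  0.003]
```

View pics/pre2.png

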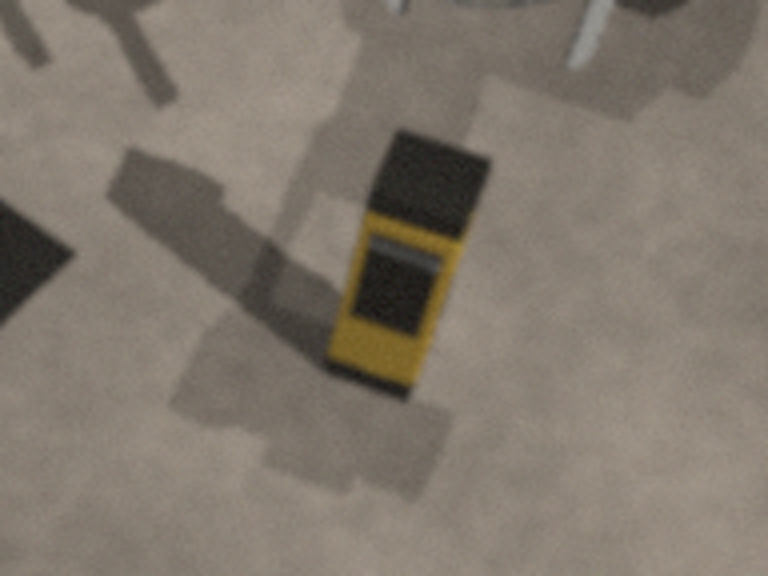

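Call:
apply_moves --jaw '[1, 1, 1, 1, 1, 1, 1]' --travel '[[0.12, 0.025, -0.36], [0.12, 0.025, -0.36], [0.12, 0.025, -0.36], [0.12, 0.025, -0.36], [0.06, 0.015, -0.19], [0, 0, 0], [0, 0, 0]]' --rotation '[[0, 0, 0], [0, 0, 0], [0, 0, 0], [0, 0, 0], [0, 0, 0], [0, 0, 0], [0, 0, 0]]'

```text
clock: 16.1
ee_pos: [0.4208, 0.1753, 0.1316]
tool_rot: [-2.965, -0.368, -0.761]
ft_force: [-0.1, -0.4, 0.3]
width: 0.0935
gripper_force: 0.0
```

```bash
python3 - <<'E'
from h import *; st()
E
```

```text
16.1 q [ 0.242 -0.026  2.277 -0.     0.388  1.566] p [0.4208 0.1753 0.1316] x [0.85  0.215 0.481] y [ 0.244 -0.97   0.002] z [ 0.467  0.115 -0.876] f [-0.1 -0.4  0.3] w 0.0935
```

Call:
apply_moves --jaw '[1, 1, 0, 0, 0, 0, 0, 0]' --travel '[[-0.08, -0.02, 0], [0, 0, 0], [0, 0, 0], [0, 0, 0], [0, 0, 0], [0, 0, 0], [0, 0, 0], [0, 0, 0]]' --rotation '[[0, 0, 0], [0, 0, 0], [0, 0, 0], [0, 0, 0], [0, 0, 0], [0, 0, 0], [0, 0, 0], [0, 0, 0]]'

```text
clock: 16.9
ee_pos: [0.4126, 0.1733, 0.1314]
tool_rot: [-2.965, -0.368, -0.762]
ft_force: [-1.5, -0.7, 0.9]
width: 0.0596
gripper_force: 30.0
```

Call:
apply_moves --jaw '[0, 0]' --travel '[[0, 0, 0], [0, 0, 0]]' --rotation '[[0, 0, 0], [0, 0, 0]]'

```text
clock: 17.1
ee_pos: [0.4126, 0.1733, 0.1315]
tool_rot: [-2.964, -0.368, -0.762]
ft_force: [-1.6, 0.3, 2.1]
width: 0.0595
gripper_force: 30.0
```

Call:
apply_moves --jaw '[0, 0, 0, 0, 0, 0, 0, 0]' --travel '[[0, 0, 0.15], [0, 0, 0.2], [0, 0, 0], [0, 0, 0], [0, 0, 0], [0, 0, 0], [0, 0, 0], [0, 0, 0]]' --rotation '[[0, 0, 0], [-0.24, 0.97, 0], [-0.24, 0.97, 0], [-0.24, 0.97, 0], [-0.24, 0.97, 0], [-0.24, 0.97, 0], [-0.24, 0.97, 0], [-0.24, 0.97, 0]]'

```text
clock: 17.9
ee_pos: [0.4127, 0.1733, 0.1659]
tool_rot: [3.069, 0.381, -0.361]
ft_force: [-0.4, -0.5, -4.5]
width: 0.0598
gripper_force: 30.0
```

Call:
apply_moves --jaw '[0, 0, 0, 0, 0, 0, 0, 0]' --travel '[[0, 0, 0], [0, 0, 0], [0, 0, 0], [0, 0, 0], [0, 0, 0], [0, 0, 0], [0, 0, 0], [0, 0, 0]]' --rotation '[[-0.24, 0.97, 0], [-0.24, 0.97, 0], [-0.24, 0.97, 0], [-0.24, 0.97, 0], [-0.24, 0.97, 0], [-0.24, 0.97, 0], [-0.24, 0.97, 0], [-0.24, 0.97, 0]]'

```text
clock: 18.7
ee_pos: [0.4138, 0.1735, 0.1643]
tool_rot: [2.585, 0.321, -1.529]
ft_force: [-0.7, 0.4, -3.6]
width: 0.0599
gripper_force: 30.0
```

```bash
python3 - <<'E'
from h import *; st()
for n in ("scene","top"):
    p=robot.camera(n)
    for q in ["head_end","tail_end","remote","start_key","horn_key","raise_key"]:
        for d in robot.pinpoint(q,p)[:3]: print(n,q,round(d["conf"],2),w(p,d["centre"]).round(3))
E
```

```text
18.7 q [ 2.420e-01  7.460e-01  1.332e+00 -1.000e-03  2.131e+00  1.566e+00] p [0.4138 0.1735 0.1643] x [ 0.467  0.12  -0.876] y [ 0.242 -0.97  -0.004] z [-0.85  -0.211 -0.482] f [-0.7  0.4 -3.6] w 0.0599
scene head_end 0.58 [0.493 0.483 0.052]
scene tail_end 0.65 [0.671 0.396 0.048]
scene remote 0.95 [0.584 0.441 0.05 ]
scene remote 0.84 [0.386 0.166 0.137]
scene start_key 0.35 [ 0.718  0.324 -0.002]
scene horn_key 0.38 [0.383 0.165 0.184]
scene raise_key 0.41 [0.418 0.174 0.186]
top head_end 0.69 [0.493 0.487 0.054]
top head_end 0.57 [0.287 0.139 0.137]
top tail_end 0.74 [0.67  0.397 0.05 ]
top remote 0.84 [0.584 0.444 0.056]
top start_key 0.39 [ 0.557 -0.179 -0.002]
```

Call:
apply_moves --jaw '[0, 0, 0, 0, 0, 0]' --travel '[[0, 0, -0.4], [0, 0, -0.4], [0, 0, -0.3], [0, 0, -0.15], [0, 0, 0], [0, 0, 0]]' --rotation '[[0, 0, 0], [0, 0, 0], [0, 0, 0], [0, 0, 0], [0, 0, 0], [0, 0, 0]]'

```text
clock: 20.0
ee_pos: [0.4128, 0.1733, 0.0424]
tool_rot: [2.585, 0.321, -1.528]
ft_force: [0.3, 0.2, -3.2]
width: 0.0598
gripper_force: 30.0
```

Call:
apply_moves --jaw '[0, 0, 0, 0]' --travel '[[0, 0, -0.05], [0, 0, 0], [0, 0, 0], [0, 0, 0]]' --rotation '[[0, 0, 0], [0, 0, 0], [0, 0, 0], [0, 0, 0]]'

```text
clock: 20.4
ee_pos: [0.4127, 0.1733, 0.0369]
tool_rot: [2.586, 0.321, -1.527]
ft_force: [-0.4, 0.4, -3.7]
width: 0.0593
gripper_force: 30.0
```

Call:
apply_moves --jaw '[0, 0, 0, 0]' --travel '[[0, 0, -0.03], [0, 0, 0], [0, 0, 0], [0, 0, 0]]' --rotation '[[0, 0, 0], [0, 0, 0], [0, 0, 0], [0, 0, 0]]'

```text
clock: 20.8
ee_pos: [0.4125, 0.1732, 0.0334]
tool_rot: [2.585, 0.321, -1.528]
ft_force: [-0.4, 0.4, -2.7]
width: 0.0597
gripper_force: 30.0
```

```bash
python3 - <<'E'
from h import *; st()
E
```

```text
20.8 q [ 2.420e-01  8.870e-01  1.405e+00 -1.000e-03  1.917e+00  1.566e+00] p [0.4125 0.1732 0.0334] x [ 0.467  0.12  -0.876] y [ 0.243 -0.97  -0.004] z [-0.85  -0.211 -0.483] f [-0.4  0.4 -2.7] w 0.0597
```

Call:
apply_moves --jaw '[0, 0, 0, 0]' --travel '[[0, 0, -0.03], [0, 0, 0], [0, 0, 0], [0, 0, 0]]' --rotation '[[0, 0, 0], [0, 0, 0], [0, 0, 0], [0, 0, 0]]'

```text
clock: 21.2
ee_pos: [0.4125, 0.1732, 0.0304]
tool_rot: [2.585, 0.321, -1.528]
ft_force: [-0.2, 0.7, -3.1]
width: 0.0603
gripper_force: 30.0
```

Call:
apply_moves --jaw '[0, 0, 0, 0]' --travel '[[0, 0, -0.02], [0, 0, 0], [0, 0, 0], [0, 0, 0]]' --rotation '[[0, 0, 0], [0, 0, 0], [0, 0, 0], [0, 0, 0]]'

```text
clock: 21.6
ee_pos: [0.4124, 0.1732, 0.0286]
tool_rot: [2.585, 0.321, -1.529]
ft_force: [0.2, -0.0, -3.5]
width: 0.0597
gripper_force: 30.0
```

```bash
python3 - <<'E'
from h import *; st()
E
```

```text
21.6 q [ 2.420e-01  8.930e-01  1.406e+00 -1.000e-03  1.910e+00  1.566e+00] p [0.4124 0.1732 0.0286] x [ 0.467  0.12  -0.876] y [ 0.243 -0.97  -0.004] z [-0.85  -0.211 -0.482] f [ 0.2 -0.  -3.5] w 0.0597
```

Call:
apply_moves --jaw '[0, 0, 0]' --travel '[[0, 0, -0.02], [0, 0, 0], [0, 0, 0]]' --rotation '[[0, 0, 0], [0, 0, 0], [0, 0, 0]]'

```text
clock: 21.9
ee_pos: [0.4123, 0.1732, 0.0277]
tool_rot: [2.584, 0.321, -1.53]
ft_force: [4.1, 1.5, 4.5]
width: 0.0599
gripper_force: 30.0
```

Call:
apply_moves --jaw '[0, 0, 0]' --travel '[[0, 0, -0.02], [0, 0, 0], [0, 0, 0]]' --rotation '[[0, 0, 0], [0, 0, 0], [0, 0, 0]]'

```text
clock: 22.2
ee_pos: [0.4123, 0.1732, 0.0277]
tool_rot: [2.582, 0.32, -1.532]
ft_force: [5.5, 2.0, 12.4]
width: 0.0601
gripper_force: 30.0
```

Call:
apply_moves --jaw '[0.8, 1, 1, 1, 1, 1, 1]' --travel '[[0, 0, 0], [0, 0, 0], [0, 0, 0], [0, 0, 0.1], [0, 0, 0.1], [-0.07, -0.017, 0], [-0.07, -0.017, 0]]' --rotation '[[0, 0, 0], [0, 0, 0], [0, 0, 0], [0.24, -0.97, 0], [0.24, -0.97, 0], [0.24, -0.97, 0], [0.24, -0.97, 0]]'

```text
clock: 22.9
ee_pos: [0.399, 0.1699, 0.0442]
tool_rot: [2.889, 0.359, -0.963]
ft_force: [-0.6, 0.0, 0.5]
width: 0.0936
gripper_force: 0.0
```

Call:
apply_moves --jaw '[1, 1, 1, 1, 1, 1, 1, 1]' --travel '[[-0.07, -0.017, 0], [-0.07, -0.017, 0], [0, 0, 0], [0, 0, 0], [0, 0, 0], [0, 0, 0], [0, 0, 0], [0, 0, 0]]' --rotation '[[0.24, -0.97, 0], [0.24, -0.97, 0], [0.24, -0.97, 0], [0.24, -0.97, 0], [0.24, -0.97, 0], [0.24, -0.97, 0], [0.05, -0.2, 0], [0, 0, 0]]'

```text
clock: 23.7
ee_pos: [0.3835, 0.1662, 0.0445]
tool_rot: [3.117, 0.387, -0.0]
ft_force: [0.9, 0.4, -0.3]
width: 0.094
gripper_force: 0.0
```

```bash
python3 - <<'E'
from h import *; st()
for n in ("scene","top"):
    p=robot.camera(n)
    for q in ["head_end","tail_end","remote","mat"]:
        for d in robot.pinpoint(q,p)[:3]: print(n,q,round(d["conf"],2),w(p,d["centre"]).round(3))
E
```

```text
23.7 q [ 0.242  0.241  2.095 -0.     0.805  1.566] p [0.3835 0.1662 0.0445] x [ 0.97   0.245 -0.   ] y [ 0.245 -0.97   0.   ] z [-0. -0. -1.] f [ 0.9  0.4 -0.3] w 0.094
scene head_end 0.85 [0.288 0.142 0.002]
scene head_end 0.72 [0.479 0.186 0.001]
scene head_end 0.55 [0.492 0.481 0.055]
scene tail_end 0.91 [0.672 0.397 0.053]
scene tail_end 0.61 [0.478 0.186 0.002]
scene tail_end 0.47 [0.382 0.166 0.001]
scene remote 0.97 [0.386 0.167 0.   ]
scene remote 0.93 [0.582 0.439 0.052]
scene mat 0.95 [ 0.562 -0.185  0.002]
top head_end 0.76 [0.493 0.488 0.058]
top head_end 0.59 [ 0.284  0.141 -0.001]
top tail_end 0.76 [0.672 0.396 0.052]
top tail_end 0.69 [ 0.483  0.196 -0.002]
top remote 0.71 [0.583 0.443 0.056]
top mat 0.78 [ 0.56  -0.181 -0.002]
```

Call:
apply_moves --jaw '[1, 1, 0, 0, 0, 0, 0, 0]' --travel '[[0.02, 0, -0.16], [0, 0, 0], [0, 0, 0], [0, 0, 0], [0, 0, 0], [0, 0, 0], [0, 0, 0], [0, 0, 0]]' --rotation '[[0, 0, 0], [0, 0, 0], [0, 0, 0], [0, 0, 0], [0, 0, 0], [0, 0, 0], [0, 0, 0], [0, 0, 0]]'

```text
clock: 25.0
ee_pos: [0.3867, 0.1665, 0.0287]
tool_rot: [-3.118, -0.386, -0.002]
ft_force: [-0.4, 0.0, 2.6]
width: 0.0598
gripper_force: 30.0
```

Call:
apply_moves --jaw '[0, 0, 0, 0, 0, 0, 0, 0]' --travel '[[0, 0, 0], [0, 0, 0.2], [0, 0, 0.3], [0.17, -0.35, 0], [0.17, -0.35, 0], [0.17, -0.35, 0], [0.17, -0.35, 0], [0.17, -0.35, 0]]' --rotation '[[0, 0, 0], [0, 0, 0], [0, 0, 0.8], [0, 0, 1], [0, 0, 1], [0, 0, 1], [0, 0, 1], [0, 0, 1]]'

```text
clock: 25.8
ee_pos: [0.4712, -0.01, 0.0777]
tool_rot: [-2.855, -1.307, 0.0]
ft_force: [0.6, 0.8, -3.8]
width: 0.0599
gripper_force: 30.0
```

Call:
apply_moves --jaw '[0, 0, 0, 0, 0, 0, 0, 0]' --travel '[[0.18, -0.35, 0], [0.18, -0.35, 0], [0.18, -0.35, 0], [0.18, -0.35, 0], [0.18, -0.35, 0], [0, 0, 0], [0, 0, 0], [0, 0, 0]]' --rotation '[[0, 0, 1], [0, 0, 1], [0, 0, 1], [0, 0, 1], [0, 0, 1], [0, 0, 1], [0, 0, 0.4], [0, 0, 0]]'

```text
clock: 26.6
ee_pos: [0.5605, -0.1836, 0.077]
tool_rot: [-2.271, -2.166, 0.0]
ft_force: [-0.6, -0.2, -3.5]
width: 0.06
gripper_force: 30.0
```

```bash
python3 - <<'E'
from h import *; st()
for n in ("scene","top"):
    p=robot.camera(n)
    for q in ["head_end","tail_end","remote","mat"]:
        for d in robot.pinpoint(q,p)[:3]: print(n,q,round(d["conf"],2),w(p,d["centre"]).round(3))
E
```

```text
26.6 q [-4.350e-01  4.180e-01  1.689e+00  1.000e-03  1.038e+00 -3.890e-01] p [ 0.5605 -0.1836  0.077 ] x [0.047 0.999 0.002] y [ 0.999 -0.047 -0.003] z [-0.002  0.002 -1.   ] f [-0.6 -0.2 -3.5] w 0.06
scene head_end 0.94 [0.493 0.482 0.052]
scene tail_end 0.77 [0.673 0.397 0.05 ]
scene tail_end 0.55 [ 0.564 -0.091  0.052]
scene tail_end 0.27 [0.781 0.036 0.001]
scene remote 0.8 [0.585 0.443 0.049]
scene remote 0.61 [ 0.564 -0.19   0.051]
scene mat 0.75 [ 0.564 -0.185  0.004]
top head_end 0.86 [0.493 0.487 0.054]
top head_end 0.71 [ 0.558 -0.29   0.048]
top tail_end 0.72 [ 0.566 -0.081  0.047]
top tail_end 0.65 [0.674 0.398 0.05 ]
top remote 0.89 [0.584 0.445 0.055]
top remote 0.58 [ 0.562 -0.181  0.051]
top mat 0.6 [ 0.559 -0.183 -0.003]
```

Call:
apply_moves --jaw '[0, 0, 0, 0, 0]' --travel '[[0, 0, -0.2], [0, 0, -0.15], [0, 0, -0.06], [0, 0, 0], [0, 0, 0]]' --rotation '[[0, 0, 0], [0, 0, 0], [0, 0, 0], [0, 0, 0], [0, 0, 0]]'

```text
clock: 27.6
ee_pos: [0.562, -0.1838, 0.0379]
tool_rot: [2.272, 2.169, 0.002]
ft_force: [-0.0, -0.2, -3.7]
width: 0.0599
gripper_force: 30.0
```

Call:
apply_moves --jaw '[0, 0, 0]' --travel '[[0, 0, -0.02], [0, 0, 0], [0, 0, 0]]' --rotation '[[0, 0, 0], [0, 0, 0], [0, 0, 0]]'

```text
clock: 27.9
ee_pos: [0.5617, -0.1837, 0.0358]
tool_rot: [2.272, 2.169, 0.002]
ft_force: [-0.6, 0.6, -3.1]
width: 0.0597
gripper_force: 30.0
```

Call:
apply_moves --jaw '[0, 0, 0]' --travel '[[0, 0, -0.02], [0, 0, 0], [0, 0, 0]]' --rotation '[[0, 0, 0], [0, 0, 0], [0, 0, 0]]'

```text
clock: 28.2
ee_pos: [0.5615, -0.1835, 0.0333]
tool_rot: [-2.272, -2.169, -0.001]
ft_force: [-0.2, -0.1, -3.3]
width: 0.06
gripper_force: 30.0
```

Call:
apply_moves --jaw '[0, 0, 0]' --travel '[[0, 0, -0.01], [0, 0, 0], [0, 0, 0]]' --rotation '[[0, 0, 0], [0, 0, 0], [0, 0, 0]]'

```text
clock: 28.5
ee_pos: [0.5616, -0.1836, 0.0327]
tool_rot: [-2.272, -2.169, -0.002]
ft_force: [-0.1, -0.2, -0.5]
width: 0.0598
gripper_force: 30.0
```

Call:
apply_moves --jaw '[0, 0, 0]' --travel '[[0, 0, -0.01], [0, 0, 0], [0, 0, 0]]' --rotation '[[0, 0, 0], [0, 0, 0], [0, 0, 0]]'

```text
clock: 28.8
ee_pos: [0.5616, -0.1836, 0.0327]
tool_rot: [2.272, 2.169, 0.002]
ft_force: [-1.5, 1.9, 6.6]
width: 0.0599
gripper_force: 30.0
```

Contact. Release, rise, and look from the side.

Call:
apply_moves --jaw '[0.8, 1, 1, 1, 1, 1, 1, 1]' --travel '[[0, 0, 0], [0, 0, 0], [0, 0, 0], [0, 0, 0.2], [0, 0, 0.4], [-0.3, 0, 0.4], [-0.5, 0, 0.2], [-0.5, 0, 0]]' --rotation '[[0, 0, 0], [0, 0, 0], [0, 0, 0], [0, 0, 0], [0, 0, 0], [0, 0, 0], [0, 0, 0], [0, 0, 0]]'

```text
clock: 29.6
ee_pos: [0.4365, -0.1849, 0.1528]
tool_rot: [2.266, 2.166, 0.004]
ft_force: [-0.9, -1.0, 1.3]
width: 0.0937
gripper_force: 0.0
```

Call:
apply_moves --jaw '[0, 0, 0, 0]' --travel '[[-0.5, 0, 0], [-0.5, 0, 0], [0, 0, 0], [0, 0, 0]]' --rotation '[[0, 0, 0], [0, 0, 0], [0, 0, 0], [0, 0, 0]]'

```text
clock: 30.0
ee_pos: [0.3349, -0.1838, 0.1504]
tool_rot: [2.273, 2.166, 0.002]
ft_force: [0.4, 0.0, 0.0]
width: 0.0653
gripper_force: 0.0
```

```bash
python3 - <<'E'
from h import *; st()
for n in ("scene","top"):
  for k in range(2):
    p=robot.camera(n)
    if k==0: save(p,n+"_mat.png",(130,70,290,190) if n=="scene" else (260,170,380,260),5 if n=="scene" else 6)
    for q in ["head_end","tail_end","remote","mat","stop_key","start_key","horn_key","raise_key","lower_key"]:
        for d in robot.pinpoint(q,p)[:3]:
            X=w(p,d["centre"])
            if X[1]<0: print(n,q,round(d["conf"],2),X.round(3),px(p,X).round())
E
```

```text
30.0 q [-6.860e-01  4.600e-02  2.003e+00  1.000e-03  1.092e+00 -6.390e-01] p [ 0.3349 -0.1838  0.1504] x [0.048 0.999 0.   ] y [ 0.999 -0.048  0.002] z [ 0.002 -0.    -1.   ] f [0.4 0.  0. ] w 0.0653
scene head_end 0.9 [ 0.562 -0.29   0.004] [187. 120.]
scene tail_end 0.67 [ 0.566 -0.091  0.005] [239. 155.]
scene remote 0.63 [ 0.566 -0.188  0.003] [212. 138.]
scene mat 0.9 [ 0.56  -0.183  0.005] [215. 137.]
scene mat 0.37 [ 0.67  -0.392  0.   ] [135. 127.]
scene stop_key 0.63 [ 0.562 -0.252  0.054] [194. 115.]
scene start_key 0.42 [ 0.562 -0.22   0.055] [203. 120.]
scene horn_key 0.36 [ 0.563 -0.188  0.054] [212. 126.]
scene raise_key 0.6 [ 0.566 -0.153  0.051] [221. 134.]
scene raise_key 0.24 [ 0.564 -0.219  0.055] [203. 121.]
scene lower_key 0.37 [ 0.568 -0.129  0.052] [227. 139.]
scene head_end 0.83 [ 0.557 -0.289  0.005] [188. 118.]
scene head_end 0.28 [ 0.57  -0.128  0.053] [227. 139.]
scene tail_end 0.87 [ 0.567 -0.091  0.006] [239. 155.]
scene remote 0.61 [ 0.566 -0.19   0.004] [212. 138.]
scene mat 0.73 [ 0.563 -0.183  0.004] [215. 138.]
scene stop_key 0.52 [ 0.56  -0.249  0.
[... 854 characters left out ...]
4] [311. 217.]
top lower_key 0.64 [ 0.569 -0.084  0.006] [289. 217.]
top lower_key 0.58 [ 0.564 -0.127  0.053] [303. 217.]
top head_end 0.7 [ 0.558 -0.288  0.003] [350. 222.]
top tail_end 0.6 [ 0.57  -0.081  0.005] [288. 217.]
top remote 0.96 [ 0.568 -0.185  0.004] [319. 218.]
top mat 0.96 [ 0.558 -0.178 -0.002] [317. 221.]
top stop_key 0.44 [ 0.56  -0.248  0.056] [341. 219.]
top start_key 0.51 [ 0.563 -0.218  0.05 ] [331. 219.]
top horn_key 0.43 [ 0.564 -0.187  0.048] [321. 218.]
top raise_key 0.53 [ 0.567 -0.156  0.052] [312. 217.]
top lower_key 0.42 [ 0.568 -0.085  0.003] [289. 218.]
top lower_key 0.41 [ 0.561 -0.249  0.052] [341. 219.]
top lower_key 0.4 [ 0.564 -0.128  0.051] [303. 218.]
```

View pics/scene_mat.png

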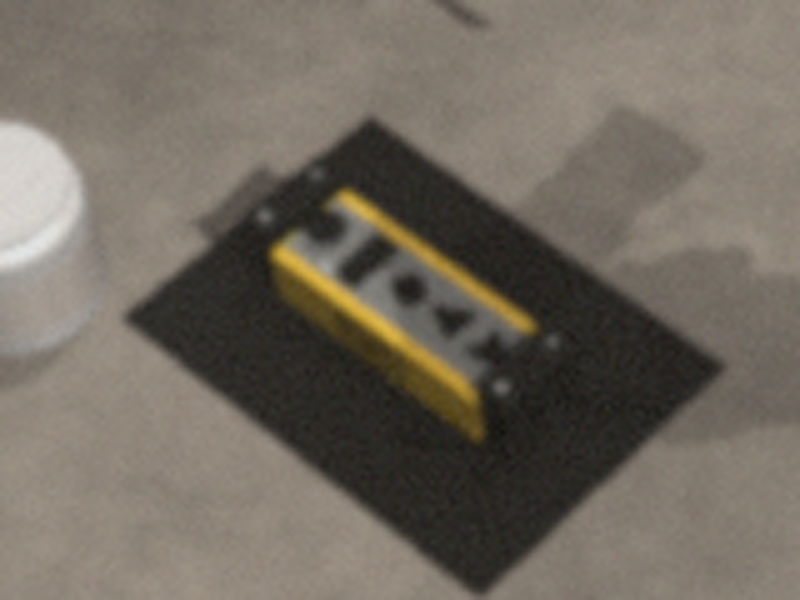

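View pics/top_mat.png

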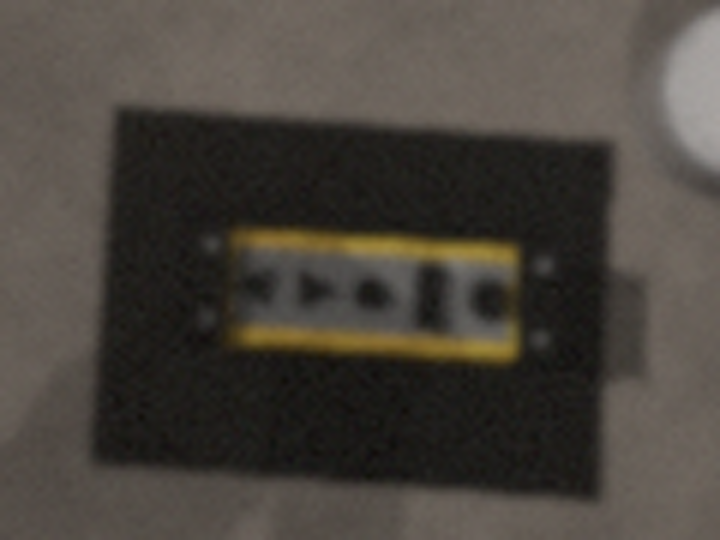

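Call:
apply_moves --jaw '[0, 0, 0, 0, 0, 0, 0, 0]' --travel '[[0.45, -0.07, 0], [0.45, -0.07, 0], [0.45, -0.07, 0], [0.45, -0.07, 0], [0.45, -0.06, 0], [0, 0, -0.3], [0, 0, -0.3], [0, 0, 0]]' --rotation '[[0, 0, 0], [0, 0, 0], [0, 0, 0], [0, 0, 0], [0, 0, 0], [0, 0, 0], [0, 0, 0], [0, 0, 0]]'

```text
clock: 32.8
ee_pos: [0.5574, -0.216, 0.0857]
tool_rot: [-2.265, -2.163, 0.003]
ft_force: [-0.5, 0.4, 0.9]
width: 0.0002
gripper_force: 0.0
```

Call:
apply_moves --jaw '[0, 0, 0, 0]' --travel '[[0, 0, -0.1], [0, 0, 0], [0, 0, 0], [0, 0, 0]]' --rotation '[[0, 0, 0], [0, 0, 0], [0, 0, 0], [0, 0, 0]]'

```text
clock: 33.2
ee_pos: [0.5607, -0.218, 0.0813]
tool_rot: [2.271, 2.168, 0.003]
ft_force: [-0.1, 0.7, 0.0]
width: 0.0004
gripper_force: 0.0
```

```bash
python3 - <<'E'
from h import *; st()
E
```

```text
33.2 q [-4.870e-01  4.260e-01  1.661e+00  1.000e-03  1.052e+00 -4.410e-01] p [ 0.5607 -0.218   0.0813] x [ 0.046  0.999 -0.   ] y [ 0.999 -0.046  0.003] z [ 0.003 -0.    -1.   ] f [-0.1  0.7  0. ] w 0.0004
```

Call:
apply_moves --jaw '[0, 0, 0, 0]' --travel '[[0, 0, -0.04], [0, 0, -0.03], [0, 0, 0], [0, 0, 0]]' --rotation '[[0, 0, 0], [0, 0, 0], [0, 0, 0], [0, 0, 0]]'

```text
clock: 33.6
ee_pos: [0.5604, -0.2178, 0.0733]
tool_rot: [2.272, 2.169, 0.002]
ft_force: [0.4, -0.6, 2.0]
width: 0.0005
gripper_force: 1.2
```

Call:
apply_moves --jaw '[0, 0, 0]' --travel '[[0, 0, -0.02], [0, 0, 0], [0, 0, 0]]' --rotation '[[0, 0, 0], [0, 0, 0], [0, 0, 0]]'

```text
clock: 33.9
ee_pos: [0.5604, -0.2177, 0.0712]
tool_rot: [2.272, 2.169, 0.002]
ft_force: [0.8, -0.9, 3.6]
width: 0.0003
gripper_force: 1.8
```

Call:
apply_moves --jaw '[0, 0, 0]' --travel '[[0, 0, -0.02], [0, 0, 0], [0, 0, 0]]' --rotation '[[0, 0, 0], [0, 0, 0], [0, 0, 0]]'

```text
clock: 34.2
ee_pos: [0.5604, -0.2178, 0.0692]
tool_rot: [2.272, 2.169, 0.002]
ft_force: [1.0, -0.4, 5.1]
width: 0.0001
gripper_force: 2.4
```

Call:
apply_moves --jaw '[0, 0, 0, 0, 0, 0, 0, 0]' --travel '[[0, 0, 0], [0, 0, 0.2], [0, 0.16, 0], [0.02, 0.16, 0], [0, 0, -0.12], [0, 0, 0], [0, 0, -0.04], [0, 0, 0]]' --rotation '[[0, 0, 0], [0, 0, 0], [0, 0, 0], [0, 0, 0], [0, 0, 0], [0, 0, 0], [0, 0, 0], [0, 0, 0]]'

```text
clock: 35.0
ee_pos: [0.5614, -0.1849, 0.0721]
tool_rot: [-2.27, -2.167, -0.001]
ft_force: [-0.3, 3.3, 2.9]
width: 0.0004
gripper_force: 1.5
```

Call:
apply_moves --jaw '[0, 0, 0, 0, 0]' --travel '[[0, 0, -0.02], [0, 0, -0.02], [0, 0, 0], [0, 0, 0], [0, 0, 0]]' --rotation '[[0, 0, 0], [0, 0, 0], [0, 0, 0], [0, 0, 0], [0, 0, 0]]'

```text
clock: 35.5
ee_pos: [0.5617, -0.1854, 0.0691]
tool_rot: [-2.271, -2.169, -0.001]
ft_force: [-2.7, 3.2, 4.9]
width: 0.0005
gripper_force: 2.4
```

Call:
apply_moves --jaw '[0, 0, 0, 0, 0, 0, 0, 0]' --travel '[[0, 0, 0], [0, 0, 0.2], [0, 0.16, 0], [0.02, 0.15, 0], [0, 0, -0.12], [0, 0, 0], [0, 0, -0.04], [0, 0, 0]]' --rotation '[[0, 0, 0], [0, 0, 0], [0, 0, 0], [0, 0, 0], [0, 0, 0], [0, 0, 0], [0, 0, 0], [0, 0, 0]]'

```text
clock: 36.3
ee_pos: [0.5635, -0.1541, 0.0721]
tool_rot: [-2.271, -2.167, -0.001]
ft_force: [-1.9, 2.5, 3.2]
width: 0.0004
gripper_force: 1.5
```

Call:
apply_moves --jaw '[0, 0, 0, 0, 0]' --travel '[[0, 0, -0.02], [0, 0, -0.02], [0, 0, 0], [0, 0, 0], [0, 0, 0]]' --rotation '[[0, 0, 0], [0, 0, 0], [0, 0, 0], [0, 0, 0], [0, 0, 0]]'

```text
clock: 36.8
ee_pos: [0.5637, -0.1543, 0.0691]
tool_rot: [-2.271, -2.169, -0.001]
ft_force: [-2.1, 3.2, 5.3]
width: 0.0002
gripper_force: 2.4
```

Call:
apply_moves --jaw '[0, 0, 0, 0, 0, 0, 0, 0]' --travel '[[0, 0, 0], [0, 0, 0], [0, 0, 0], [0, 0, 0], [0, 0, 0], [0, 0, 0], [0, 0, 0], [0, 0, 0]]' --rotation '[[0, 0, 0], [0, 0, 0], [0, 0, 0], [0, 0, 0], [0, 0, 0], [0, 0, 0], [0, 0, 0], [0, 0, 0]]'

```text
clock: 37.6
ee_pos: [0.5639, -0.1546, 0.0689]
tool_rot: [-2.272, -2.169, -0.001]
ft_force: [-2.3, 2.6, 4.5]
width: 0.0004
gripper_force: 2.5
```

Call:
apply_moves --jaw '[0, 0, 0, 0, 0, 0, 0, 0]' --travel '[[0, 0, 0], [0, 0, 0], [0, 0, 0], [0, 0, 0], [0, 0, 0.2], [0, 0, 0.4], [0, 0, 0.4], [0, 0, 0]]' --rotation '[[0, 0, 0], [0, 0, 0], [0, 0, 0], [0, 0, 0], [0, 0, 0], [0, 0, 0], [0, 0, 0], [0, 0, 0]]'

```text
clock: 38.4
ee_pos: [0.5692, -0.1573, 0.1747]
tool_rot: [2.262, 2.16, 0.01]
ft_force: [-0.1, 0.6, -0.5]
width: 0.0004
gripper_force: 0.0
```

```bash
python3 - <<'E'
from h import *; st()
p=robot.camera("scene")
for q in ["head_end","tail_end","remote"]:
    for d in robot.pinpoint(q,p)[:3]:
        X=w(p,d["centre"])
        if X[1]<0: print(q,round(d["conf"],2),X.round(3))
st(); print(robot.job_done())
E
```

```text
38.4 q [-0.387  0.324  1.569 -0.     1.233 -0.341] p [ 0.5692 -0.1573  0.1747] x [ 0.046  0.999 -0.005] y [ 0.999 -0.046  0.015] z [ 0.014 -0.006 -1.   ] f [-0.1  0.6 -0.5] w 0.0004
head_end 0.88 [ 0.561 -0.289  0.005]
head_end 0.37 [ 0.563 -0.153  0.051]
tail_end 0.82 [ 0.566 -0.094  0.008]
remote 0.58 [ 0.566 -0.191  0.005]
38.6 q [-3.870e-01  3.290e-01  1.580e+00  1.000e-03  1.234e+00 -3.410e-01] p [ 0.5638 -0.1548  0.1676] x [0.046 0.999 0.001] y [ 0.999 -0.046 -0.001] z [-0.001  0.001 -1.   ] f [0. 0. 0.] w 0.0004
the job is handed in; nothing more can be done
None
```

The remote is turned over and lies flat on the mat, keys up and let go. Start, horn and raise were pressed in turn at about 5 N each, raise held for over a second. I handed the job in at 38.6 s; no verdict was returned.

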